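Switch the touch mixer on and hold the tall tube down on its sprung cup

TASK

Set the bench mixer to touch mode by pressing the right-hand end of its rocker switch fully down, then take the tall screw-cap tube from the rack and stand it upright in the mixer's rubber cup. Press it down until the sprung cup has gone fully down onto its stop, firmly but without forcing it, and finish like that: still gripping the tube by its side and holding the cup down with it, while the short tubes and the beaker stay where they are.

Things in the scene. Friction and masses are not known exactly. Their poses are not given: they have to be found in the camera images.
- mixer: fixed touch mixer: white housing 175 mm (x) by 125 mm (y), top 86 mm high. Origin: centre of the underside; +x to its rear, +y to its left. Rubber cup on top, axis at x +36, y 0 mm, 49 mm wide, rim 124 mm above the bench when up. In front (-x) a low nose sloping up 12 degrees to the rear with the rocker (right, y -24 mm) and a fixed speed knob (left, y +32 mm, 27 mm wide)
- cup_floor (a point): centre of the inner floor of the mixer's rubber cup, 109.5 mm above the bench when the cup is up; z is up. The recess is 15 mm deep, about 34 mm wide at its floor and 40 mm at its mouth. The point goes down with the cup
- mixer_head (a joint): how far the cup is pressed down, in m: 0 up, 0.008 fully down, where the cup's underside lands on the dark steel collar (hard stop; the rubber gives up to 0.5 mm). Return spring: about 4 N at the start of the travel, 11 N at the stop
- mode_rocker (a joint): mode rocker switch, in rad: 0 off (left end down, right end standing up), 0.28 touch mode (right end fully down). It stays where it is left; pressing the right end with about 3 N tips it, then it meets its stop
- rocker_touch_end (a point): where to press: middle of the upper face of the rocker's right-hand half (mixer -y), about 58 mm above the bench at the start; it goes down by about 3.5 mm. The black rocker is 22 mm (mixer x) by 38 mm (mixer y); this point is 12.5 mm from its middle
- rack: grey rack block 50 mm (x) by 164 mm (y) by 34 mm high, fixed to the bench. Origin: centre of the underside. Three wells 31 mm wide and 24 mm deep (floors 10 mm above the bench) at y = -56, 0 and +56 mm
- tube: the tall tube: off-white, 28 mm wide, 92 mm high with its white screw cap (the cap is 32 mm wide and takes the top 18 mm); about 45 g. Origin: centre of its flat base, z along its axis up to the cap. It stands in any one of the rack's wells, 68 mm of it above the rack
- short_tube_1: a short tube of the same kind, 28 mm wide and 60 mm high with its cap, in another well of the rack. Origin: centre of its base. To be left alone
- short_tube_2: the other short tube, the same. To be left alone
- beaker: glass beaker, 80 mm wide and 97 mm high, loose on the bench right of the mixer. Origin: centre of its base. To be left alone
There are look-alikes about, which are no part of the job. What is shaped like the tube but brown, green or orange is not meant.

How it is judged:
On the way, in this order (a step that is already met when the one before it is completed fails the run):
1. the rocker is pressed fully over to touch mode (value of joint mode_rocker above 0.23 rad), for 0.2 s.
2. the tall tube stands upright in the cup, its base on the cup's floor (horizontal distance between tube and cup_floor below 0.004 m and z of tube in the frame of cup_floor below 0.003 m and angle between tube's own z axis and vertical below 0.12 rad), for 0.2 s.
At the end, for the whole second after the job is handed in: Rocker in touch mode (over 0.23 rad); the tall tube gripped by its side (over 2 N, below the cap top), upright (0.12 rad), within 4 mm of the cup centre and 3 mm of its floor, holding the cup at least 7.2 of 8 mm down with 8 to 30 N; the robot itself off the mixer; all still (all of step 2 and value of joint mode_rocker above 0.23 rad and value of joint mixer_head above 0.0072 m and contact force between tube and mixer between 8 and 30 N and contact force between the fingers and tube above 2 N and contact force between the arm and mixer below 0.5 N and z of the grasp point in the frame of tube below 0.085 m and linear speed of tube below 0.01 m/s); the arm keeps its last pose, push and grip.
It fails at once if the tube is rammed into the mixer with more than 70 N (contact force between tube and mixer above 70 N).
It fails at once if the mixer is struck or pressed by the robot with more than 45 N (contact force between the arm and mixer above 45 N).
It fails at once if the tall tube is tipped over (angle between tube's own z axis and vertical above 0.6 rad).
It fails at once if a short tube is taken out or knocked about (distance of any of short_tube_1, short_tube_2 from where it was at the start of the episode above 0.02 m).
It fails at once if the beaker is pushed away or tipped (distance of beaker from where it was at the start of the episode above 0.02 m or angle between beaker's own z axis and vertical above 0.3 rad).
It also fails if it takes over 51 s, if anything falls off the work surface, if the arm or the gripper's body presses on something with over 40 N, if the wrist force passes 120 N, or if a joint passes its speed limit or range.

ROBOT

A 7-joint arm with a two-finger parallel gripper is mounted at the origin on the work surface; the furniture and walls round the work are solid. World frame = base frame: x ahead of the robot, y to its left, z up, the work surface at z = 0. Lengths are in m, angles in rad, forces in N, time in s.
With the tool pointing down it reaches from about 0.425 to 0.95 m from the base axis. Payload 16.7 kg.
Tool frame: the origin (TCP) lies at the very end of the fingers, on their centre line; the grasp point (between the pads) lies 19 mm behind it; z points along the fingers, y is the line along which they close (so a half turn about z gives the same grasp; the last joint's range is limited). The gripper opens to 94 mm and grips with 3 to 60 N. Pads are 16 mm wide; open, the fingers measure 119 mm over their backs; the gripper's body (75 mm by 177 mm) begins 78 mm behind the grasp point.
Start: joints at [0.993, 0.426, 0.074, 1.606, -0.034, 1.111, -0.067], TCP at [0.281, -0.614, 0.205] pointing down, gripper open.
Joint ranges: [-2.85, 2.85], [-0.5, 2.14], [-1.23, 1.37], [0.21, 2.46], [-1.02, 4.16], [0.16, 2.05], [-2.73, 2.73]. Speed limits (rad/s): [1.89, 1.89, 2.39, 2.39, 3.01, 3.01, 3.01].

INTERFACE

Orientations are given as a rotation vector (axis times angle).
In Python, from rig import readout, viewer, ticket, nets gives the robot as it stands.
- The arm moves only by the tool move_arm, never from a script. Its argument "steps" is a list of rows, each an object with "hand": the closure, from 0 (fully open) to 1 (shut); "linear": the shift along the tool's x, y, z in mm, a list of three; "yaw": the turn about the tool's z in rad. A call has 1 to 12 rows; each row is the pose to reach, as a shift and turn from the pose commanded when the call began, along the tool's axes at that moment; what a row does not reach only later rows make up. A row lasts 1/8 s, in which the tool goes at most 62.5 mm and 10.7 degrees, less where a joint would pass 70% of its speed; a pose out of reach is approached as far as the arm can. A call with a gripper value outside its range is refused whole. The fingers move at their own pace and stop on an object; the grip force is fixed at half the most. Time passes only in rows, so rows that repeat a pose let the fingers close. It gives the time, the measured TCP pose, the force, the opening and the grip force at its end, in the units of the state.
- readout.get_obs(): the state, without advancing time (a new reading comes with each control period).
- viewer.capture(name): name is "scene" or "top" or "wrist"; returns a dict with "frame" (480x640x3 uint8, red, green, blue), "z_map" (480x640 float32, m along the optical axis (not along the pixel's ray), 0 where there is no reading), "mtx" (3x3 intrinsics, pixels), "k1" (the pictures are not rectified: a ray, as slopes to the right and down, at radius r is drawn at 1 + k1 r^2 times it, then the intrinsics apply), "origin" and "attitude" of the camera in the world. Camera axes: x right, y down, z forward; pixel columns grow to the right and rows downward; lengths in m; the calibration is good to about 2 mm. A picture is of the moment at which its call begins.
- ticket.finish_job(): hands the job in; it is judged then, once.
Trained networks look in a picture, given as the dict that the camera call returned (one of the last four; its "shot" number tells which), for a name from the list of things; names that differ only in an ending like _2 or _b are one class to them, and where a whole thing is asked for, a point or a joint stands for the part that bears it (a point fixed in the world has none). Each returns a list of dicts, best first, with "conf" (0 to 1); they miss things now and then, are a little off and sometimes report something else, mostly with a low value. They report only what shows in the picture. A call takes as long as a camera call. They do not tell look-alikes from the thing itself.
- nets.search_frame(picture, label): "uv" ([column, row] in pixels, amid what is visible of it).
- nets.cut_out(picture, label): "mask" (480x640 bool, what is visible of it) and "uv" ([column, row] in pixels, amid what is visible of it).
The state is a dict: "clock": time; "qpos": joint angles; "qd": joint speeds; "joint_efforts": joint torques, N m; "eef_pos": TCP position; "ee_rot": TCP orientation; "contact_force": force on the tool from outside, world axes, zero at the start; "wrist_torque": the same for the moment, N m; "gripper_width": opening from 0.0 (shut) to 1.0 (fully open); "finger_force": force on a finger pad.
Only numpy, scipy, OpenCV 4.12 (cv2) and the standard library are available. Lean on these libraries where they do the work, as an engineer would, in place of code of your own. Each camera call takes 0.05 s, during which the arm holds its last target. There are 200 camera calls.

## Working session

There is one attempt and no reset: what is moved stays moved. The work goes in short steps, Python scripts to look and compute and a tool call to move; the robot and the scene stay as the last step left them, time stands still between calls to the robot, and variables do not carry over. Pictures are saved under pics/ and viewed, at most 10 in all, crops included, and the job is handed in when it is done.

Besides the shell and the picture viewer there is one more tool, called after ">>>" as name(argument=value, ...), one argument or row to a line, values as JSON. move_arm: Moves the arm, as the interface text tells. Its arguments: {"type":"object","properties":{"steps":{"type":"array","items":{"type":"object","properties":{"hand":{"type":"number"},"linear":{"type":"array","items":{"type":"number"}},"yaw":{"type":"number"}}}}},"required":["steps"]}

```bash
mkdir -p pics; cat > h.py <<'E'
import numpy as np, cv2
from scipy.spatial.transform import Rotation as R
from rig import readout, viewer, ticket, nets
def att(c):
    a=np.array(c['attitude'],float)
    return a if a.shape==(3,3) else R.from_rotvec(a).as_matrix()
def pts(c,uv,z=None):
    uv=np.atleast_2d(np.array(uv,float)); 
    K=np.array(c['mtx']); k=c['k1']
    n=cv2.undistortPoints(uv.reshape(-1,1,2),K,np.array([k,0,0,0,0.])).reshape(-1,2)
    d=c['z_map'][uv[:,1].round().astype(int),uv[:,0].round().astype(int)] if z is None else z
    return (np.c_[n,np.ones(len(n))]*np.reshape(d,(-1,1)))@att(c).T+np.array(c['origin'])
def maskpts(c,m):
    v,u=np.nonzero(m&(c['z_map']>0)); return pts(c,np.c_[u,v])
def save(c,n): cv2.imwrite(f'pics/{n}.png',c['frame'][:,:,::-1])
E
python3 - <<'E'
from h import *
o=readout.get_obs(); print({k:np.round(v,3) for k,v in o.items()})
ims=[]
for n in ['scene','top']:
    c=viewer.capture(n); ims.append(c['frame'])
    print(n,c['origin'],c['attitude'],c['k1'],c['mtx'])
    for l in ['mixer','cup_floor','mode_rocker','rack','tube','short_tube_1','beaker']:
        for r in nets.cut_out(c,l)[:4]:
            p=maskpts(c,r['mask']); 
            if len(p): print(l,round(r['conf'],2),np.round(r['uv']),r['mask'].sum(),np.round(np.median(p,0),3),np.round(np.percentile(p,2,axis=0),3),np.round(np.percentile(p,98,axis=0),3))
    save(c,n+'0')
E
```

```text
{'clock': np.float64(0.0), 'qpos': array([ 0.992,  0.427,  0.074,  1.607, -0.034,  1.111, -0.067]), 'qd': array([ 0.   ,  0.001, -0.001,  0.001, -0.002, -0.001, -0.002]), 'joint_efforts': array([ 0.0000e+00, -9.3581e+01,  3.6680e+00, -4.5419e+01, -4.9000e-02,
        2.0000e-02,  0.0000e+00]), 'eef_pos': array([ 0.28 , -0.614,  0.205]), 'ee_rot': array([-3.069e+00, -6.680e-01,  1.000e-03]), 'contact_force': array([-0.063,  0.194,  0.917]), 'wrist_torque': array([-0.042,  0.036, -0.032]), 'finger_force': np.float64(0.0), 'gripper_width': np.float64(1.003)}
scene [0.15522018 0.68494423 0.57745838] [-0.67031147  2.41879116 -1.38369948] -0.011325207379595888 [[475.19060093   0.         309.14408302]
 [  0.         475.19060093 241.32537616]
 [  0.           0.           1.        ]]
mixer 0.6 [297. 269.] 5572 [0.587 0.038 0.054] [ 0.503 -0.04   0.011] [0.679 0.087 0.121]
cup_floor 0.69 [281. 232.] 399 [0.629 0.003 0.116] [ 0.607 -0.041  0.087] [0.652 0.026 0.125]
mode_rocker 0.49 [324. 269.] 177 [0.537 0.004 0.055] [ 0.525 -0.016  0.05 ] [0.55  0.021 0.06 ]
rack 0.79 [251. 368.] 2455 [0.
[... 1312 characters left out ...]
 0.09 ] [ 0.606  0.148 -0.003] [0.643 0.192 0.096]
tube 0.5 [246. 269.] 215 [0.459 0.161 0.091] [0.444 0.148 0.02 ] [0.471 0.177 0.096]
tube 0.47 [238. 233.] 238 [0.54  0.177 0.101] [0.526 0.164 0.032] [0.553 0.203 0.106]
short_tube_1 0.53 [188. 229.] 230 [0.539 0.289 0.068] [0.525 0.276 0.025] [0.555 0.309 0.075]
short_tube_1 0.46 [211. 233.] 193 [0.54  0.234 0.069] [0.525 0.22  0.042] [0.553 0.249 0.074]
short_tube_1 0.25 [223. 232.] 1013 [0.539 0.221 0.034] [0.515 0.153 0.01 ] [0.564 0.309 0.04 ]
short_tube_1 0.17 [318. 204.] 4872 [0.594 0.01  0.079] [ 0.509 -0.058  0.033] [0.679 0.077 0.123]
beaker 0.72 [442. 166.] 1294 [ 0.673 -0.265  0.042] [ 0.633 -0.29  -0.001] [ 0.704 -0.22   0.099]
```

View pics/scene0.png

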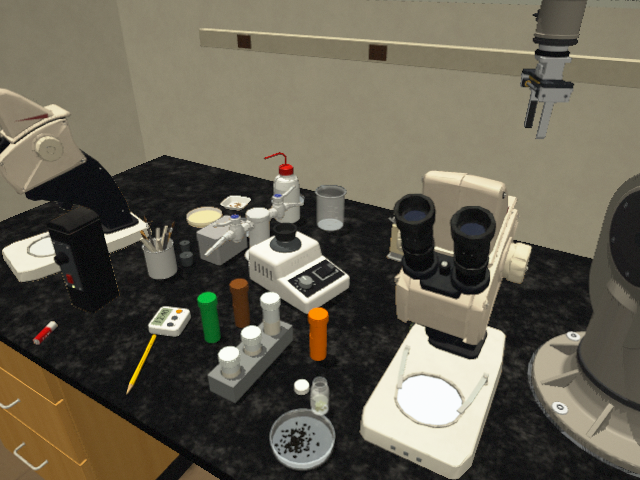

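View pics/top0.png

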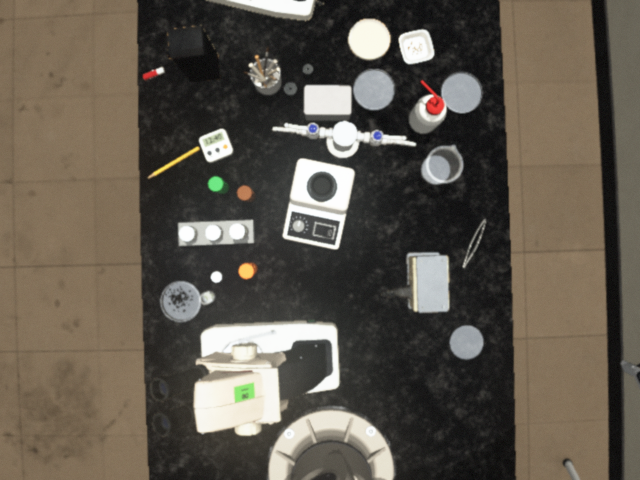

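The scene picture shows the tall white tube at about (271,313) at the mixer end of the rack, the two short ones at (252,341) and (230,361), and brown, green and orange look-alikes around it. In the top picture the tall tube is at (238,232), the cup at (321,187), the rocker at about (324,230) and the knob at (299,226). The mixer is yawed about -10°.

```bash
python3 - <<'E'
from h import *
c=viewer.capture('top')
V,U=np.mgrid[0:480,0:640]; P=pts(c,np.c_[U.ravel(),V.ravel()]); P3=P.reshape(480,640,3)
f=c['frame'].astype(int); sel=lambda x0,x1,y0,y1,z0,z1:P[(P[:,0]>x0)&(P[:,0]<x1)&(P[:,1]>y0)&(P[:,1]<y1)&(P[:,2]>z0)&(P[:,2]<z1)]
rim=sel(.59,.67,-.04,.04,.118,.13); (cx,cy),r=cv2.minEnclosingCircle(rim[:,:2].astype(np.float32)); print('cup',cx,cy,r,rim[:,2].mean(),rim[:,:2].mean(0))
h=sel(.54,.72,-.09,.09,.080,.092); print('housing',len(h),cv2.minAreaRect(h[:,:2].astype(np.float32)),h[:,2].mean())
a=sel(.49,.72,-.09,.1,.015,.092); print('all',cv2.minAreaRect(a[:,:2].astype(np.float32)))
t=sel(.51,.57,.155,.205,.095,.11); (x,y),r=cv2.minEnclosingCircle(t[:,:2].astype(np.float32)); print('tube',x,y,r,t[:,:2].mean(0),t[:,2].mean())
k=sel(.49,.59,.155-.02,.33,.028,.04); print('rack',cv2.minAreaRect(k[:,:2].astype(np.float32)))
for n,b in dict(tap=(.70,.80,-.2,.14),scope=(.1,.42,-.05,.3)).items():
    q=sel(*b,.02,.6); print(n,q.min(0),q.max(0))
cr=c['frame'][150:260,270:370]; cv2.imwrite('pics/mx.png',cv2.resize(cr[:,:,::-1],None,fx=5,fy=5,interpolation=cv2.INTER_CUBIC))
E
```

```text
cup 0.6288352608680725 0.0012309551239013672 0.023986579850316048 0.12345303158092381 [0.62973675 0.00120729]
housing 1739 ((0.659289538860321, -0.0058895498514175415), (0.12356125563383102, 0.14809086918830872), 77.31358337402344) 0.08555977171650703
all ((0.6203638315200806, 0.003363177180290222), (0.12522761523723602, 0.2297201007604599), 76.49349212646484)
tube 0.5400506854057312 0.1798555552959442 0.016430404037237167 [0.53995554 0.17923178] 0.10163097838841492
rack ((0.539608359336853, 0.23515643179416656), (0.05027191713452339, 0.16459335386753082), 0.5744782090187073)
tap [ 0.70873708 -0.19997311  0.02013718] [0.79998852 0.10250194 0.13629175]
scope [ 0.10001594 -0.0488674   0.02000172] [0.41076022 0.29279573 0.38749264]
```

View pics/mx.png

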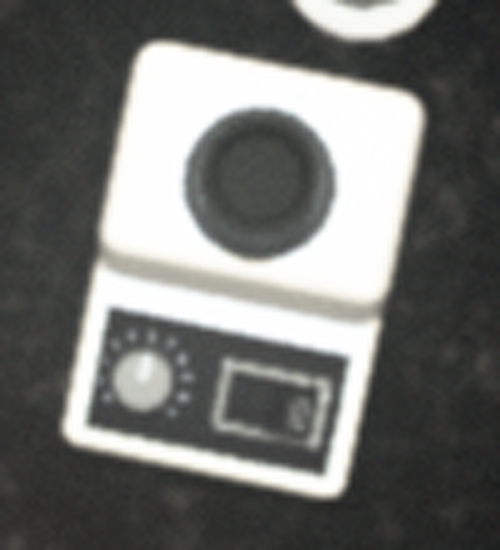

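```bash
cat >> h.py <<'E'
def plan(target,ydir):
    """tool-frame shift (mm) and yaw so that TCP->target and tool y -> +-ydir"""
    o=readout.get_obs(); M=R.from_rotvec(o['ee_rot']).as_matrix()
    s=M.T@(np.array(target)-o['eef_pos'])*1000
    d=M.T@np.array([*ydir,0.]); d=d if d[1]>0 else -d
    yaw=np.arctan2(-d[0],d[1])
    print('eef',np.round(o['eef_pos'],4),'shift',np.round(s,1),'yaw',round(yaw,4),'(tool y now',np.round(M[:,1],2),') t',round(float(o['clock']),2),'q',np.round(o['qpos'],2))
E
python3 - <<'E'
from h import *
c=viewer.capture('top')
th=np.radians(-12.3); X=np.array([np.cos(th),np.sin(th)]); Y=np.array([-X[1],X[0]])
org=np.array([.629,.001])-.036*X
for n,uv,z in [('rocker',(324.6,230.8),.056),('touch',(330.6,232),.058),('knob',(298.5,226),.065)]:
    w=pts(c,[uv])[0]; zc=c['origin'][2]-z
    w2=pts(c,[uv],zc)[0]; print(n,w,w2,'mixer',(w2[:2]-org)@X,(w2[:2]-org)@Y)
rk=org+X*((pts(c,[(324.6,230.8)])[0][:2]-org)@X)
t=rk-.0365*Y; print('touch',t)
plan([*(t-.053*Y),.09],Y)
M=R.from_rotvec(readout.get_obs()['ee_rot']).as_matrix();print(M.round(3))
E
```

```text
rocker [ 0.53598565 -0.0025391   0.0572799 ] [ 0.53600287 -0.00255191  0.05602208] mixer -0.05410577339742151 -0.023281596490974835
touch [ 0.53300147 -0.01517841  0.06163622] [ 0.53304366 -0.01525446  0.05791182] mixer -0.054291022407668955 -0.03632295923068348
knob [0.54789204 0.05292637 0.05587433] [0.54766891 0.05259643 0.06547946] mixer -0.05445579065763353 0.033086074102097546
touch [ 0.53316784 -0.01546273]
eef [ 0.2806 -0.6139  0.2055] shift [ 446.6 -396.8  115.5] yaw 0.6434 (tool y now [ 0.42 -0.91 -0.  ] ) t 0.9 q [ 0.99  0.43  0.07  1.61 -0.03  1.11 -0.07]
[[ 0.909  0.416  0.   ]
 [ 0.416 -0.909  0.   ]
 [ 0.    -0.    -1.   ]]
```

>>> move_arm(
  steps=[
    {"linear": [45, -40, 0], "yaw": 0.06, "hand": 0},
    {"linear": [90, -80, 0], "yaw": 0.13, "hand": 0},
    {"linear": [135, -120, 0], "yaw": 0.19, "hand": 0},
    {"linear": [180, -160, 0], "yaw": 0.26, "hand": 0},
    {"linear": [225, -200, 0], "yaw": 0.32, "hand": 0},
    {"linear": [270, -240, 0], "yaw": 0.39, "hand": 0},
    {"linear": [315, -280, 10], "yaw": 0.45, "hand": 0},
    {"linear": [360, -320, 25], "yaw": 0.52, "hand": 0},
    {"linear": [405, -360, 50], "yaw": 0.58, "hand": 0},
    {"linear": [435, -387, 70], "yaw": 0.643, "hand": 0},
    {"linear": [447, -397, 85], "yaw": 0.643, "hand": 0},
    {"linear": [447, -397, 85], "yaw": 0.643, "hand": 0},
  ],
)

```text
clock: 2.4
eef_pos: [0.5217, -0.0666, 0.1196]
ee_rot: [3.124, -0.333, -0.003]
contact_force: [-0.7, -0.2, 0.2]
gripper_width: 1.001
finger_force: 0.0
```

```bash
python3 - <<'E'
from h import *
Y=np.array([.213,.977])
plan([*(np.array([.533,-.0153])-.053*Y),.062],Y)
print(readout.get_obs()['contact_force'])
c=viewer.capture('wrist'); save(c,'w1')
for l in ['rocker_touch_end','cup_floor']:
  for r in nets.cut_out(c,l)[:2]:
    p=maskpts(c,r['mask']); print(l,r['conf'],r['uv'],p.mean(0) if len(p) else 0)
E
```

```text
eef [ 0.5217 -0.0666  0.1196] shift [ 0.2  0.4 57.6] yaw 0.0025 (tool y now [-0.21 -0.98  0.  ] ) t 2.4 q [ 0.15  0.29 -0.17  2.01  0.07  0.85 -1.84]
[-0.68588547 -0.15437251  0.15608155]
rocker_touch_end 0.61 [221.8, 254.2] [5.37414082e-01 1.43745934e-04 5.70630154e-02]
cup_floor 0.63 [114.4, 91.9] [0.63096947 0.00506558 0.11667731]
```

View pics/w1.png

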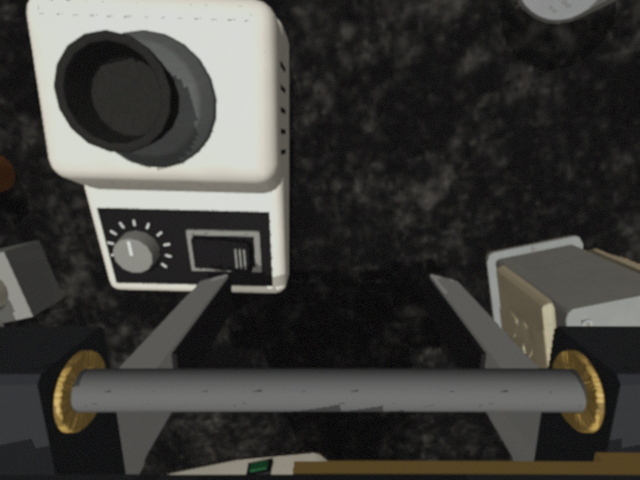

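The wrist picture shows the rocker at (223,254), with its raised right end at about (243,255). The left fingertip ends at about (220,278). I'll project the expected tip to check it.

```bash
python3 - <<'E'
from h import *
c=viewer.capture('wrist'); o=readout.get_obs(); M=R.from_rotvec(o['ee_rot']).as_matrix()
def proj(w):
    q=(np.array(w)-c['origin'])@att(c); n=q[:2]/q[2]; n*=1+c['k1']*(n@n); K=c['mtx']; return (n*[K[0][0],K[1][1]]+[K[0][2],K[1][2]]).round(1), q[2]
for y in (.047,.053,.0595): print(y,proj(o['eef_pos']-M[:,1]*y))
print(proj([.533,-.0153,.058]),c['origin'],c['k1'])
for uv in [(222,274),(225,285),(210,285),(232,276),(205,295)]: 
    p=pts(c,[uv])[0]; print(uv,p,(p-o['eef_pos'])@M*1000)
E
```

```text
0.047 (array([232.7, 292.4]), np.float64(0.19182039699181136))
0.053 (array([220.3, 292.4]), np.float64(0.19182094917840228))
0.0595 (array([206.9, 292.4]), np.float64(0.19182154738054244))
(array([244.4, 256.8]), np.float64(0.25331781418188976)) [ 0.59201598 -0.08346517  0.30100998] 0.008241241392561263
(222, 274) [0.52125119 0.00658582 0.04480253] [-17.03679801 -73.29074498  76.43305838]
(225, 285) [ 0.53978651 -0.02371362  0.13140957] [  7.65249901 -47.6488165  -10.14247584]
(210, 285) [ 0.54255807 -0.01874432  0.13576067] [  9.29828097 -53.09574375 -14.49333294]
(232, 276) [ 5.18757827e-01 -1.12841767e-04  4.60810465e-02] [-18.03429739 -66.2128869   75.15537042]
(205, 295) [ 0.54253258 -0.02037844  0.14828654] [  9.63646637 -51.49093326 -27.01844575]
```

>>> move_arm(
  steps=[
    {"linear": [0, 0, 25], "yaw": 0, "hand": 0},
    {"linear": [0, 0, 45], "yaw": 0, "hand": 0},
    {"linear": [0, 0, 56], "yaw": 0, "hand": 0},
    {"linear": [0, 0, 58], "yaw": 0, "hand": 0},
    {"linear": [0, 0, 59], "yaw": 0, "hand": 0},
    {"linear": [0, 0, 60], "yaw": 0, "hand": 0},
    {"linear": [0, 0, 61], "yaw": 0, "hand": 0},
    {"linear": [0, 0, 61], "yaw": 0, "hand": 0},
  ],
)

```text
clock: 3.6
eef_pos: [0.5224, -0.067, 0.0598]
ee_rot: [-3.124, 0.336, -0.001]
contact_force: [0.5, -1.0, 3.1]
gripper_width: 1.002
finger_force: 1.1
```

>>> move_arm(
  steps=[
    {"linear": [0, 0, 1], "yaw": 0, "hand": 0},
    {"linear": [0, 0, 2], "yaw": 0, "hand": 0},
    {"linear": [0, 0, 3], "yaw": 0, "hand": 0},
    {"linear": [0, 0, 3], "yaw": 0, "hand": 0},
  ],
)

```text
clock: 4.1
eef_pos: [0.5226, -0.0679, 0.0567]
ee_rot: [3.123, -0.337, 0.002]
contact_force: [1.8, -6.5, 4.5]
gripper_width: 0.999
finger_force: 3.7
```

>>> move_arm(
  steps=[
    {"linear": [0, 0, 1], "yaw": 0, "hand": 0},
    {"linear": [0, 0, 1.5], "yaw": 0, "hand": 0},
    {"linear": [0, 0, 1.5], "yaw": 0, "hand": 0},
  ],
)

```text
clock: 4.47
eef_pos: [0.5228, -0.0683, 0.0553]
ee_rot: [3.122, -0.338, 0.002]
contact_force: [3.1, -8.8, 4.5]
gripper_width: 0.997
finger_force: 4.5
```

>>> move_arm(
  steps=[
    {"linear": [0, 0, 1], "yaw": 0, "hand": 0},
    {"linear": [0, 0, 1], "yaw": 0, "hand": 0},
  ],
)

```text
clock: 4.72
eef_pos: [0.5229, -0.0685, 0.0545]
ee_rot: [3.122, -0.338, 0.003]
contact_force: [1.5, -9.5, 9.7]
gripper_width: 0.998
finger_force: 6.5
```

```bash
python3 - <<'E'
from h import *
c=viewer.capture('wrist')
cv2.imwrite('pics/w2.png',cv2.resize(c['frame'][170:320,80:300,::-1],None,fx=3.5,fy=3.5,interpolation=cv2.INTER_CUBIC))
E
```

```text
(no output)
```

View pics/w2.png

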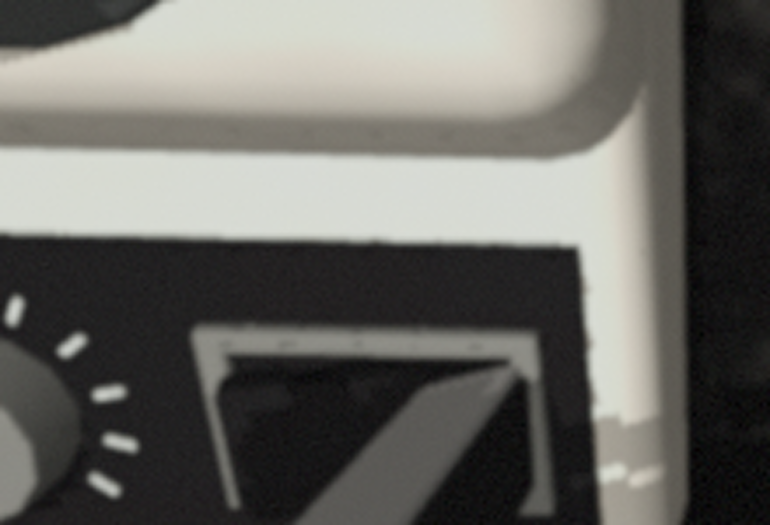

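The fingertip is on the outer part of the rocker's right half, near the bezel (crop 515,365), and the force is rising as it would at a stop. I'll push a touch more, then lift and check.

>>> move_arm(
  steps=[
    {"linear": [0, 0, 0.7], "yaw": 0, "hand": 0},
    {"linear": [0, 0, 0.7], "yaw": 0, "hand": 0},
    {"linear": [0, 0, 0.7], "yaw": 0, "hand": 0},
  ],
)

```text
clock: 5.15
eef_pos: [0.523, -0.0685, 0.0542]
ee_rot: [3.122, -0.338, 0.003]
contact_force: [-0.8, -10.5, 16.2]
gripper_width: 0.997
finger_force: 9.0
```

>>> move_arm(
  steps=[
    {"linear": [0, 0, -10], "yaw": 0, "hand": 0},
    {"linear": [0, 0, -45], "yaw": 0, "hand": 0},
    {"linear": [0, 0, -65], "yaw": 0, "hand": 0},
    {"linear": [0, 0, -65], "yaw": 0, "hand": 0},
  ],
)

```text
clock: 5.65
eef_pos: [0.5228, -0.0666, 0.1196]
ee_rot: [-3.123, 0.335, -0.003]
contact_force: [0.2, -0.5, -0.8]
gripper_width: 1.005
finger_force: 0.0
```

```bash
python3 - <<'E'
from h import *
c=viewer.capture('wrist'); Y=np.array([.213,.977]); X=np.array([.977,-.213])
cv2.imwrite('pics/w3.png',cv2.resize(c['frame'][190:310,80:300,::-1],None,fx=3.5,fy=3.5,interpolation=cv2.INTER_CUBIC))
P=pts(c,[(u,v) for v in range(225,285) for u in range(170,275)])
d=P[:,:2]-[.536,-.0025]; a=d@X; b=d@Y
for s in np.arange(-20,21,4): 
    k=(abs(b*1000-s)<2)&(abs(a)<.007); print(s,k.sum(),np.median((P[k,2]-a[k]*np.tan(np.radians(12)))*1000).round(1))
plan([.540,.180,.16],[1,0])
E
```

```text
-20 135 50.7
-16 151 54.8
-12 119 55.8
-8 124 56.1
-4 123 56.1
0 126 56.3
4 134 56.9
8 130 57.7
12 134 58.7
16 133 59.5
20 83 59.8
eef [ 0.5222 -0.0667  0.1186] shift [ -34.9 -244.8  -41.4] yaw 1.3569 (tool y now [-0.21 -0.98 -0.  ] ) t 5.7 q [ 0.15  0.29 -0.17  2.01  0.07  0.84 -1.84]
```

View pics/w3.png

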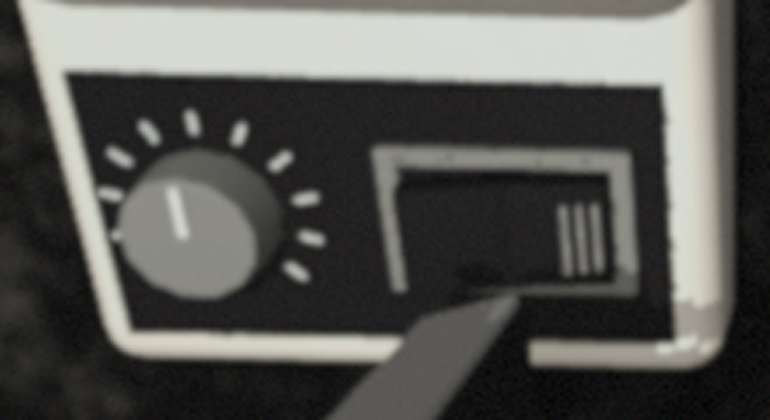

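The right end is now low (54.8 mm) and the left end high (59.8 mm), so the rocker is over in touch mode. Next I go above the tube.

>>> move_arm(
  steps=[
    {"linear": [0, 0, -30], "yaw": -0.18, "hand": 0.36},
    {"linear": [-4, -30, -60], "yaw": -0.36, "hand": 0.36},
    {"linear": [-8, -60, -70], "yaw": -0.54, "hand": 0.36},
    {"linear": [-12, -90, -70], "yaw": -0.72, "hand": 0.36},
    {"linear": [-16, -120, -70], "yaw": -0.9, "hand": 0.36},
    {"linear": [-20, -150, -70], "yaw": -1.08, "hand": 0.36},
    {"linear": [-24, -180, -70], "yaw": -1.26, "hand": 0.36},
    {"linear": [-30, -205, -70], "yaw": -1.44, "hand": 0.36},
    {"linear": [-33, -230, -60], "yaw": -1.62, "hand": 0.36},
    {"linear": [-35, -245, -50], "yaw": -1.785, "hand": 0.36},
    {"linear": [-35, -245, -41], "yaw": -1.785, "hand": 0.36},
    {"linear": [-35, -245, -41], "yaw": -1.785, "hand": 0.36},
  ],
)

```text
clock: 7.2
eef_pos: [0.5393, 0.1788, 0.158]
ee_rot: [-2.225, -2.216, 0.003]
contact_force: [-0.8, -0.4, -0.3]
gripper_width: 0.637
finger_force: 0.0
```

```bash
python3 - <<'E'
from h import *
c=viewer.capture('wrist'); save(c,'w4')
for r in nets.cut_out(c,'tube')[:5]:
    p=maskpts(c,r['mask']); t=p[(p[:,2]>.094)&(p[:,2]<.11)]
    if len(t)>20: print(r['conf'],r['uv'],len(t),cv2.minEnclosingCircle(t[:,:2].astype(np.float32)),t.mean(0))
plan([.540,.180,.05],[1,0]); print(readout.get_obs()['gripper_width'])
E
```

```text
0.82 [479.8, 178.5] 35 ((0.6409806609153748, 0.22506120800971985), 0.01424284465610981) [0.6424637  0.22340883 0.09421654]
0.66 [217.6, 259.1] 21 ((0.45902159810066223, 0.1672382801771164), 0.013689716346561909) [0.46091883 0.16539283 0.09421083]
0.64 [328.1, 250.9] 2038 ((0.5403909087181091, 0.1807626485824585), 0.016688741743564606) [0.54062271 0.18203358 0.10215713]
eef [0.54   0.179  0.1592] shift [  1.   -0.  109.2] yaw -0.0035 (tool y now [ 1. -0. -0.] ) t 7.3 q [ 0.03  0.35 -0.56  1.87  0.22  0.99 -0.64]
0.6384347009853752
```

View pics/w4.png

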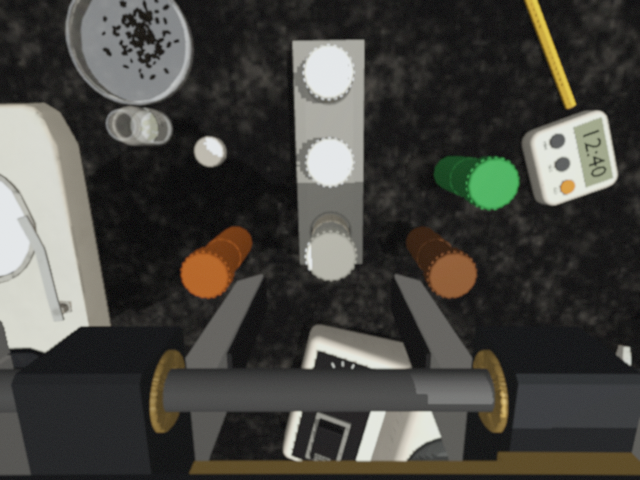

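The tall white tube is at (330,250), centred between the fingers, and orange and brown are clear of them. Descend and grip.

>>> move_arm(
  steps=[
    {"linear": [1, 0.5, 40], "yaw": 0, "hand": 0.36},
    {"linear": [1, 0.5, 80], "yaw": 0, "hand": 0.36},
    {"linear": [1, 0.5, 105], "yaw": 0, "hand": 0.36},
    {"linear": [1, 0.5, 111], "yaw": 0, "hand": 0.36},
    {"linear": [1, 0.5, 111], "yaw": 0, "hand": 0.6},
    {"linear": [1, 0.5, 111], "yaw": 0, "hand": 1},
    {"linear": [1, 0.5, 111], "yaw": 0, "hand": 1},
    {"linear": [1, 0.5, 111], "yaw": 0, "hand": 1},
    {"linear": [1, 0.5, 111], "yaw": 0, "hand": 1},
    {"linear": [1, 0.5, 111], "yaw": 0, "hand": 1},
  ],
)

```text
clock: 8.55
eef_pos: [0.5411, 0.1811, 0.0491]
ee_rot: [2.221, 2.221, 0.002]
contact_force: [-0.5, -0.5, 7.1]
gripper_width: 0.329
finger_force: 30.0
```

>>> move_arm(
  steps=[
    {"linear": [0, 0, 0], "yaw": 0, "hand": 0.5},
    {"linear": [0, 0, 0], "yaw": 0, "hand": 0.5},
    {"linear": [0, 0, 6], "yaw": 0, "hand": 0.5},
    {"linear": [0, 0, 8], "yaw": 0, "hand": 0.5},
    {"linear": [0, 0, 8], "yaw": 0, "hand": 1},
    {"linear": [0, 0, 8], "yaw": 0, "hand": 1},
    {"linear": [0, 0, 8], "yaw": 0, "hand": 1},
    {"linear": [0, 0, 8], "yaw": 0, "hand": 1},
    {"linear": [0, 0, 8], "yaw": 0, "hand": 1},
  ],
)

```text
clock: 9.68
eef_pos: [0.5405, 0.1809, 0.0404]
ee_rot: [-2.222, -2.221, -0.0]
contact_force: [-0.3, 0.2, -0.7]
gripper_width: 0.326
finger_force: 30.0
```

>>> move_arm(
  steps=[
    {"linear": [0, 0, -15], "yaw": 0, "hand": 1},
    {"linear": [0, 0, -45], "yaw": 0, "hand": 1},
    {"linear": [0, 0, -85], "yaw": 0, "hand": 1},
    {"linear": [0, 0, -125], "yaw": 0, "hand": 1},
    {"linear": [-15, 8, -150], "yaw": 0, "hand": 1},
    {"linear": [-50, 25, -155], "yaw": 0, "hand": 1},
    {"linear": [-90, 45, -155], "yaw": 0, "hand": 1},
    {"linear": [-130, 65, -150], "yaw": 0, "hand": 1},
    {"linear": [-165, 80, -145], "yaw": 0, "hand": 1},
    {"linear": [-180, 88.5, -140], "yaw": 0, "hand": 1},
    {"linear": [-180, 88.5, -140], "yaw": 0, "hand": 1},
    {"linear": [-180, 88.5, -140], "yaw": 0, "hand": 1},
  ],
)

```text
clock: 11.18
eef_pos: [0.6287, 0.0028, 0.1808]
ee_rot: [-2.219, -2.223, -0.001]
contact_force: [0.9, -0.1, -0.4]
gripper_width: 0.327
finger_force: 30.0
```

```bash
python3 - <<'E'
from h import *
print(readout.get_obs()['contact_force'],readout.get_obs()['gripper_width'])
plan([.6292,.0012,.141],[1,0])
c=viewer.capture('scene')
for l in ['tube','short_tube_1','cup_floor']:
  for r in nets.cut_out(c,l)[:4]:
    p=maskpts(c,r['mask']); print(l,round(r['conf'],2),np.round(r['uv']),np.percentile(p,3,axis=0).round(3),np.percentile(p,97,axis=0).round(3))
cv2.imwrite('pics/s5.png',cv2.resize(c['frame'][120:320,190:370,::-1],None,fx=3,fy=3,interpolation=cv2.INTER_CUBIC))
E
```

```text
[ 0.89054212 -0.06699003 -0.43698135] 0.32746487794856105
eef [0.6287 0.0028 0.1808] shift [-1.6  0.5 39.8] yaw 0.0018 (tool y now [1. 0. 0.] ) t 11.18 q [ 0.27  0.41 -0.49  1.71  0.22  1.07 -0.29]
tube 0.66 [209. 318.] [0.627 0.213 0.004] [0.651 0.239 0.093]
tube 0.62 [239. 299.] [0.606 0.156 0.005] [0.631 0.18  0.092]
tube 0.56 [284. 196.] [ 0.616 -0.001  0.157] [0.637 0.018 0.242]
tube 0.56 [320. 331.] [0.444 0.156 0.003] [0.47  0.18  0.092]
short_tube_1 0.72 [330. 205.] [ 0.633 -0.288  0.006] [ 0.701 -0.218  0.095]
short_tube_1 0.63 [227. 362.] [0.525 0.282 0.033] [0.55  0.308 0.071]
short_tube_1 0.56 [251. 340.] [0.525 0.225 0.032] [0.552 0.252 0.071]
cup_floor 0.76 [282. 232.] [ 0.608 -0.017  0.104] [0.65  0.025 0.124]
```

View pics/s5.png

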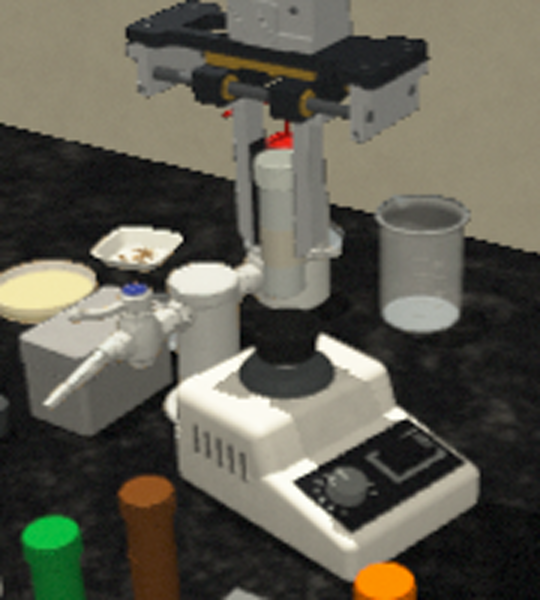

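The tube hangs upright over the cup. I'll lower it in.

>>> move_arm(
  steps=[
    {"linear": [-1.6, 0.5, 12], "yaw": 0, "hand": 1},
    {"linear": [-1.6, 0.5, 24], "yaw": 0, "hand": 1},
    {"linear": [-1.6, 0.5, 34], "yaw": 0, "hand": 1},
    {"linear": [-1.6, 0.5, 38], "yaw": 0, "hand": 1},
    {"linear": [-1.6, 0.5, 40], "yaw": 0, "hand": 1},
    {"linear": [-1.6, 0.5, 41], "yaw": 0, "hand": 1},
    {"linear": [-1.6, 0.5, 42], "yaw": 0, "hand": 1},
    {"linear": [-1.6, 0.5, 43], "yaw": 0, "hand": 1},
    {"linear": [-1.6, 0.5, 43], "yaw": 0, "hand": 1},
    {"linear": [-1.6, 0.5, 43], "yaw": 0, "hand": 1},
  ],
)

```text
clock: 12.62
eef_pos: [0.6297, -0.0006, 0.1377]
ee_rot: [2.221, 2.221, 0.001]
contact_force: [-2.0, 0.2, 6.4]
gripper_width: 0.328
finger_force: 30.0
```

>>> move_arm(
  steps=[
    {"linear": [1, 0, 1], "yaw": 0, "hand": 1},
    {"linear": [1.5, 0, 2], "yaw": 0, "hand": 1},
    {"linear": [1.5, 0, 3], "yaw": 0, "hand": 1},
    {"linear": [1.5, 0, 4], "yaw": 0, "hand": 1},
    {"linear": [1.5, 0, 4.5], "yaw": 0, "hand": 1},
    {"linear": [1.5, 0, 4.5], "yaw": 0, "hand": 1},
    {"linear": [1.5, 0, 4.5], "yaw": 0, "hand": 1},
  ],
)

```text
clock: 13.5
eef_pos: [0.6298, 0.0004, 0.1335]
ee_rot: [2.221, 2.22, 0.001]
contact_force: [-1.7, -1.3, 8.8]
gripper_width: 0.33
finger_force: 30.0
```

>>> move_arm(
  steps=[
    {"linear": [0, 0, 0.7], "yaw": 0, "hand": 1},
    {"linear": [0, 0, 1.4], "yaw": 0, "hand": 1},
    {"linear": [0, 0, 2], "yaw": 0, "hand": 1},
    {"linear": [0, 0, 2], "yaw": 0, "hand": 1},
    {"linear": [0, 0, 2], "yaw": 0, "hand": 1},
  ],
)

```text
clock: 14.12
eef_pos: [0.63, 0.0005, 0.1317]
ee_rot: [2.221, 2.22, 0.001]
contact_force: [-3.2, -0.8, 11.0]
gripper_width: 0.328
finger_force: 30.0
```

>>> move_arm(
  steps=[
    {"linear": [0, -0.5, 0.4], "yaw": 0, "hand": 1},
    {"linear": [0, -0.5, 0.8], "yaw": 0, "hand": 1},
    {"linear": [0, -0.5, 0.8], "yaw": 0, "hand": 1},
    {"linear": [0, -0.5, 0.8], "yaw": 0, "hand": 1},
  ],
)

```text
clock: 14.62
eef_pos: [0.63, 0.0005, 0.1316]
ee_rot: [2.221, 2.219, 0.002]
contact_force: [-3.5, -2.2, 18.2]
gripper_width: 0.322
finger_force: 30.0
```

On the stop: the force has risen to 18 N with no further travel. A last check before handing in.

```bash
python3 - <<'E'
from h import *
c=viewer.capture('scene')
for l in ['tube','cup_floor','mode_rocker','beaker']:
  for r in nets.cut_out(c,l)[:4]:
    p=maskpts(c,r['mask']); print(l,round(r['conf'],2),np.round(r['uv']),np.percentile(p,3,axis=0).round(3),np.percentile(p,97,axis=0).round(3))
o=readout.get_obs(); print(o['contact_force'],o['eef_pos'],np.abs(o['qd']).max())
cv2.imwrite('pics/s6.png',cv2.resize(c['frame'][140:300,190:370,::-1],None,fx=3.6,fy=3.6,interpolation=cv2.INTER_CUBIC))
E
```

```text
tube 0.95 [284. 211.] [ 0.614 -0.005  0.112] [0.642 0.016 0.194]
tube 0.91 [238. 299.] [0.606 0.156 0.005] [0.631 0.18  0.092]
tube 0.63 [319. 333.] [0.443 0.157 0.004] [0.469 0.181 0.092]
cup_floor 0.78 [284. 238.] [ 0.606 -0.013  0.097] [0.649 0.026 0.117]
mode_rocker 0.47 [327. 271.] [ 0.525 -0.017  0.05 ] [0.546 0.02  0.059]
beaker 0.59 [331. 206.] [ 0.633 -0.288  0.005] [ 0.699 -0.218  0.096]
beaker 0.43 [285. 236.] [ 0.606 -0.014  0.096] [0.649 0.026 0.117]
[-3.93615255 -1.26099771 19.10601482] [6.30001464e-01 4.86944700e-04 1.31635929e-01] 0.002197557025535123
```

View pics/s6.png

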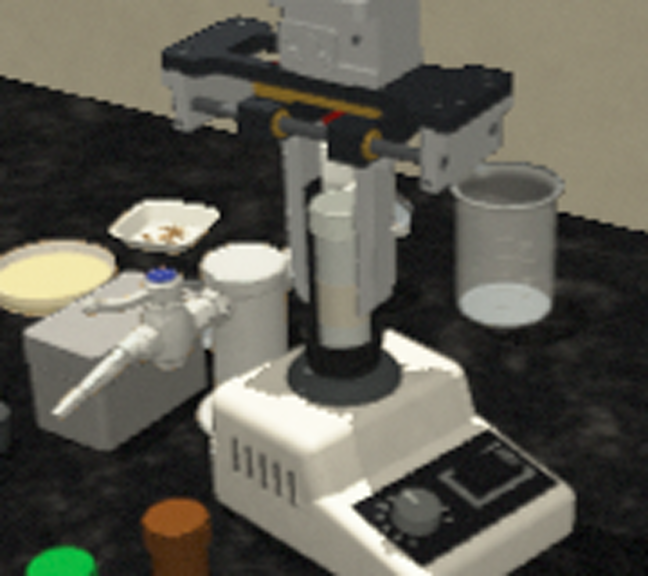

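The tube stands upright in the cup, which is down (rim 117 mm, previously 124). It is held with 19 N and everything is still, so I'm handing in.

```bash
python3 -c "
from h import *
print(ticket.finish_job())"
```

```text
the job is handed in; nothing more can be done
None
```

I handed the job in at about 15 s of the 51 s: the rocker is in touch mode, and the gripper is still holding the tall tube upright in the cup, pressed onto its stop with about 19 N. The hand-in returned no verdict.

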